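Cock, load and fire the spring-arm die press

TASK

Swing the green press's sprung arm up and back by its cross bar until the catch takes it, without straining it hard against the rubber buffer, and let go so that it stays cocked. Then lay the dark wooden blank flat in the brass nest and let go of it, and press the red trigger pad so that the arm snaps down and ends resting on the blank, leaving the other things on the desk where they are.

Things in the scene. Friction and masses are not known exactly. Their poses are not given: they have to be found in the camera images.
- press: Green bench press bolted to the desk: base plate 340 x 110 mm, 14 mm thick, origin under the pivot on the desk. Its own -x runs to the striking end (nest 115 mm, cross bar at rest 160 mm from the pivot), its +x to the trigger end, z up. Two pivot posts, 92 mm tall, stand at y = +-29 mm. Its place and yaw vary.
- pivot (a point): Axis of the sprung arm, 75 mm above the desk; the arm turns about the press's y axis. Its spring pulls back at the bar with about 5 N when low, 7 N when high; up to 8 N more over the last 0.3 rad before the catch, gone once past it. When caught, the arm drops back to the catching point as it is eased off and then no longer pulls on the hand.
- striker_arm: The green sprung arm, 18 mm wide and 12 mm thick, with a brass die 115 mm out on its underside (40 x 26 mm, face 33 mm below the arm's middle line) and the cross bar at its tip. Origin on the pivot axis; its own -x runs along the arm to the bar.
- bar (a point): Steel cross bar (T-bar) at the tip of the arm, 12 mm diameter, 140 mm long along its y; this point is its middle, 160 mm from the pivot, where the 18 mm wide arm joins it: 50 mm are free to take on either side of the arm. Its x axis points to the pivot. The round bar may turn between finger pads as it swings.
- striker (a joint): Angle of the sprung arm, rad: 0 = level, pointing along the press's -x; grows as the bar swings up and back over the pivot (bar at pivot + 0.160 * (-cos q, 0, sin q) in the press's axes). Rests at -0.12 when empty, about 0 on a blank in the nest. The catch takes it between 1.54 and 1.92, differently each time (hidden adjuster); about 0.09 rad past that its tail meets the buffer.
- buffer (a joint): Squash of the black rubber buffer (18 mm wide, in the base behind the pivot, under the arm's tail), m; 0 = untouched. Stiffness 9 N/mm, felt at the bar as about 1 N per mm of further bar travel; up to 3 mm is ordinary, beyond 7 mm it is strained.
- trigger (a joint): Angle of the trigger, rad, 0 = up, at most 0.28; sprung back to 0. It trips a cocked arm at about 0.13 (10 mm down at the pad); pressing takes 3 to 9 N, less just before it trips. Pressing 15 mm is sure to trip it. The arm's tail also rocks it as it passes into the catch.
- trigger_pad (a point): Centre of the top of the red trigger pad, 34 (press x) x 36 (press y) mm, 125 mm behind the pivot (press +x), 62 mm above the desk, pressed straight down. A cocked arm stands upright between it and the nest, its bar up to 60 mm behind the pivot and about 235 mm above the desk.
- nest (a point): Centre of the floor of the nest, 18 mm above the desk, 115 mm from the pivot along the press's -x. Brass lips 6 mm high round a pocket 58 (press x) x 42 (press y) mm. The arm covers it until cocked.
- dark_blank: Dark brown wooden blank, 46 (its x) x 30 (its y) x 24 mm high, 35 g or so; origin at the middle of its underside. Goes into the nest with its x along the press's x, either way round.
- pale_blank: Blank of the same size in pale wood, to be left alone.
- red_blank: Blank of the same size painted red, to be left alone.
- ink_pad: Blue ink pad box, 75 x 50 x 22 mm, to be left alone.
- glue_jar: Jar with white cap, 60 mm wide, 70 mm tall, to be left alone.
- pen_mug: White mug, 76 mm wide, 90 mm tall, to be left alone.
- stamp_block: Pale wooden stamp block, 60 x 40 x 30 mm, to be left alone.
- tape_roll: Yellow roll of tape lying flat, 70 mm wide, 20 mm tall, to be left alone.
Mind the look-alikes: they are no part of the job. Of the things like the dark_blank, leave any that is turquoise; of the rest the larger one is meant.

How it is judged:
By the outcome, as a careful person would: the job done as asked, in the order asked, and still so for the second after the job is handed in, with the robot touching nothing.
It also fails if it takes over 72 s, if anything falls off the work surface, if the arm or the gripper's body presses on something with over 40 N, if the wrist force passes 120 N, or if a joint passes its speed limit or range.

ROBOT

A 6-joint arm with a two-finger parallel gripper is mounted at the origin on the work surface. World frame = base frame: x ahead of the robot, y to its left, z up, the work surface at z = 0. Lengths are in m, angles in degrees, forces in N, time in s.
With the tool pointing down it reaches from about 0.4 to 0.825 m from the base axis. Payload 7 kg.
Tool frame: the origin (TCP) lies between the finger pads; the fingertips stand 22 mm ahead of it and the grasp point (between the pads) lies 3 mm ahead of it; z points along the fingers, y is the line along which they close (so a half turn about z gives the same grasp; the last joint's range is limited). The gripper opens to 88 mm and grips with 3 to 60 N. Pads are 19 mm wide; open, the fingers measure 130 mm over their backs; the gripper's body (78 mm by 193 mm) begins 47 mm behind the grasp point.
Start: joints at [80.163, 20.546, 0.682, 0, -70.136, -16.507], TCP at [0.3, 0.605, 0.227] pointing down, gripper open.
Joint ranges: [-176.03, 176.03], [-82.01, 121.73], [-58.28, 71.71], [-173.87, 95.51], [-174.79, -0.11], [-173.66, 173.66]. Speed limits (degrees/s): [136.94, 136.94, 172.46, 180, 180, 180].

INTERFACE

Orientations are given as [roll, pitch, yaw] about the fixed x, y, z axes, in that order (R = Rz(yaw) Ry(pitch) Rx(roll)).
In Python, from plant import ctrl gives the robot as it stands.
- The arm moves only by the tool apply_moves, never from a script. Its argument "targets" is a list of rows, each an object with "travel": the shift along the tool's x, y, z in mm, a list of three; "roll": the turn about the tool's z in degrees; "jaw": the finger opening in mm, from 0 to 87.6. In form: [{"travel": [tx, ty, tz], "roll": roll, "jaw": jaw}, ...]. A call has 1 to 10 rows; each row shifts and turns the commanded pose from where the row before left it, along the tool's axes as they then stand; what a row does not reach is not made up. A row lasts 1/10 s, in which the tool goes at most 50 mm and 8.59 degrees, less where a joint would pass 70% of its speed; a pose out of reach is approached as far as the arm can. A call with a gripper value outside its range is refused whole. The fingers move at their own pace and stop on an object; the grip force is fixed at half the most. Time passes only in rows, so rows that do not move let the fingers close. It gives the time, the measured TCP pose, the force, the opening and the grip force at its end, in the units of the state.
- ctrl.get_obs(): the state, without advancing time (a new reading comes with each control period).
- ctrl.snapshot(name): name is "side" or "top"; returns the picture (420x560x3 uint8, red, green, blue); there is no depth.
- ctrl.calibration(name): a dict with "K" (3x3 intrinsics, pixels), "extrinsics" (4x4, takes a point from camera to world coordinates). Camera axes: x right, y down, z forward; pixel columns grow to the right and rows downward; lengths in m; the calibration is good to about 2 mm. A picture is of the moment at which its call begins. calibration takes no time and is no camera call.
- ctrl.close_job(): hands the job in; it is judged then, once.
The state is a dict: "clock": time; "joint_pos": joint angles; "qvel": joint speeds; "tau": joint torques, N m; "tool_pos": TCP position; "orientation": TCP orientation; "force": force on the tool from outside, world axes, zero at the start; "moment": the same for the moment, N m; "opening": finger opening in m; "gripper_force": force on a finger pad.
Only numpy, scipy, OpenCV 4.12 (cv2) and the standard library are available. Lean on these libraries where they do the work, as an engineer would, in place of code of your own. Each camera call takes 0.05 s, during which the arm holds its last target. There are 200 camera calls.

## Working session

There is one attempt and no reset: what is moved stays moved. The work goes in short steps, Python scripts to look and compute and a tool call to move; the robot and the scene stay as the last step left them, time stands still between calls to the robot, and variables do not carry over. Pictures are saved under pics/ and viewed, at most 10 in all, crops included, and the job is handed in when it is done.

Besides the shell and the picture viewer there is one more tool, called after ">>>" as name([rows], argument=value, ...), one row to a line, values as JSON. apply_moves: Moves the arm, as the interface text tells. Its arguments: {"type":"object","properties":{"targets":{"type":"array","items":{"type":"object","properties":{"travel":{"type":"array","items":{"type":"number"}},"roll":{"type":"number"},"jaw":{"type":"number"}}}}},"required":["targets"]}

```bash
mkdir -p pics; python3 - <<'E'
from plant import ctrl
import cv2,numpy as np
for n in("top","side"):
    cv2.imwrite(f"pics/{n}0.png",ctrl.snapshot(n)[:,:,::-1])
    c=ctrl.calibration(n);print(n,np.round(c["K"],1).tolist(),np.round(c["extrinsics"],4).tolist())
o=ctrl.get_obs();print(o)
E
```

```text
top [[537.5, 0.0, 270.9], [0.0, 537.5, 205.2], [0.0, 0.0, 1.0]] [[0.0133, -0.9824, 0.1865, 0.2686], [-0.9999, -0.0127, 0.0043, -0.0119], [-0.0018, -0.1865, -0.9824, 1.6862], [0.0, 0.0, 0.0, 1.0]]
side [[386.4, 0.0, 282.4], [0.0, 386.4, 206.8], [0.0, 0.0, 1.0]] [[0.7334, -0.4954, 0.4655, 0.1018], [-0.6797, -0.5314, 0.5055, -0.4854], [-0.003, -0.6872, -0.7265, 0.7838], [0.0, 0.0, 0.0, 1.0]]
{'clock': 0.1, 'joint_pos': array([ 8.01621634e+01,  2.05864755e+01,  6.38441546e-01, -1.64504708e-02,
       -7.01355119e+01, -1.65076591e+01]), 'qvel': array([-0.05047031, -0.17346887,  0.11872398,  0.00780058,  0.03096938,
        0.01593506]), 'tau': array([-2.38002700e-03, -5.84162557e+01,  2.93752509e+01,  7.01562077e+00,
        1.02320398e-02, -5.20163394e-05]), 'tool_pos': array([0.29938321, 0.60448713, 0.22632566]), 'orientation': array([ 1.79915503e+02, -8.91312508e-03, -2.63510902e+01]), 'force': array([ 1.23076785, -0.66590993,  0.04856161]), 'moment': array([0.03357503, 0.01511965, 0.04809941]), 'gripper_force': 0.0, 'opening': 0.08751957116500657}
```

View pics/top0.png

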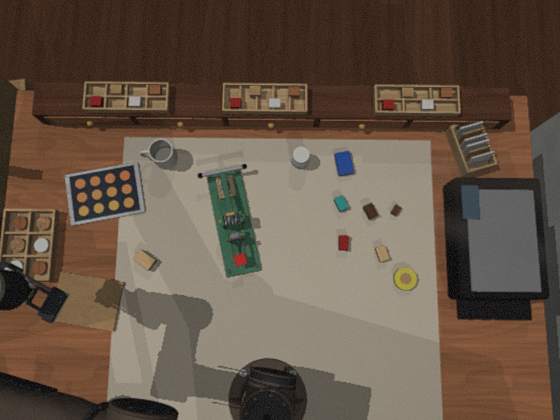

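View pics/side0.png

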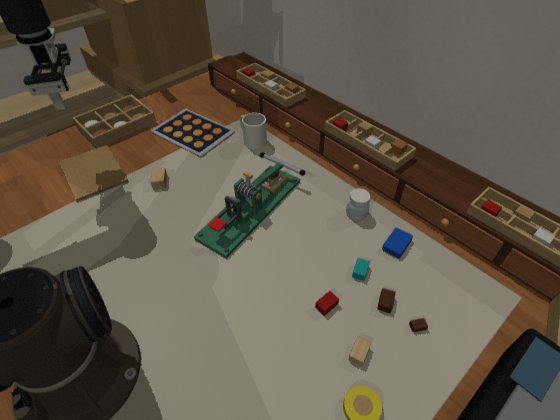

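The press is at about (235,222) in the top view, with its bar at (222,171) and its pad at (240,260). The candidates are turquoise (341,203), dark (370,211) and small dark (396,210). The large dark one at (370,211) fits, because turquoise is excluded and the larger of the rest is meant. I'll confirm that in a crop.

```bash
cat > h.py <<'E'
import numpy as np,cv2
from plant import ctrl
def proj(n,P):
    c=ctrl.calibration(n);E=np.linalg.inv(c["extrinsics"])
    p=np.atleast_2d(P)@E[:3,:3].T+E[:3,3];q=p@np.array(c["K"]).T
    return q[:,:2]/q[:,2:]
def ray(n,uv,z):
    c=ctrl.calibration(n);E=np.array(c["extrinsics"])
    uv=np.atleast_2d(uv);d=np.c_[uv,np.ones(len(uv))]@np.linalg.inv(c["K"]).T@E[:3,:3].T
    return E[:3,3]+d*((z-E[2,3])/d[:,2])[:,None]
E
python3 - <<'E'
from h import *
t=cv2.imread("pics/top0.png");
a=cv2.resize(t[155:285,190:270],None,fx=4.6,fy=4.6,interpolation=2)
b=cv2.resize(t[190:270,325:410],None,fx=4.6,fy=4.6,interpolation=2)
C=np.zeros((598,770,3),np.uint8);C[:a.shape[0],:a.shape[1]]=a;C[:b.shape[0],375:375+b.shape[1]]=b
cv2.imwrite("pics/crop1.png",C)
from h import ray
print(ray("top",[[199,175],[245,167]],.056),ray("top",[[240.5,260]],.062),ray("top",[[370,211]],.024))
# green base outline
hsv=cv2.cvtColor(t,cv2.COLOR_BGR2HSV)
m=cv2.inRange(hsv,(60,90,25),(88,255,255));m[:,300:]=0;m[:160]=0
m=cv2.morphologyEx(m,cv2.MORPH_CLOSE,np.ones((9,9)))
k=max(cv2.findContours(m,0,2)[0],key=cv2.contourArea);r=cv2.boxPoints(cv2.minAreaRect(k));print(r,ray("top",r,.014))
# dark
m=cv2.inRange(hsv,(0,0,0),(180,255,75));s=m[195:228,358:384];s2=m[200:222,386:406]
for s,o in((s,(358,195)),(s2,(386,200))):
    k=max(cv2.findContours(s,0,2)[0],key=cv2.contourArea);r=cv2.boxPoints(cv2.minAreaRect(k))+o;w=ray("top",r,.024);print(r,w,w.mean(0),np.linalg.norm(w-np.roll(w,1,0),axis=1))
E
```

```text
[[0.67114682 0.22070624 0.056     ]
 [0.69874626 0.07770806 0.056     ]] [[0.40748953 0.08450471 0.062     ]] [[ 0.56969664 -0.31622744  0.024     ]]
[[206.05838 175.7772 ]
 [238.81699 168.88066]
 [259.95227 269.27325]
 [227.19366 276.1698 ]] [[0.67925091 0.20400701 0.014     ]
 [0.70335072 0.09971427 0.014     ]
 [0.38372034 0.02643366 0.014     ]
 [0.36118033 0.12727647 0.014     ]]
[[362.60000229 207.19999981]
 [371.40000248 202.80000114]
 [377.60000229 215.20000076]
 [368.8000021  219.60000038]] [[ 0.5815364  -0.29322463  0.024     ]
 [ 0.59599454 -0.32118738  0.024     ]
 [ 0.55662454 -0.33976426  0.024     ]
 [ 0.54228936 -0.31189578  0.024     ]] [ 0.56911121 -0.31651801  0.024     ] [0.04346196 0.03147941 0.04353271 0.03133927]
[[390.30769157 212.53845978]
 [395.53845978 204.692307  ]
 [400.15384483 207.76922989]
 [394.92307663 215.61538315]] [[ 0.56561791 -0.37982627  0.024     ]
 [ 0.5909098  -0.39698333  0.024     ]
 [ 0.5812466  -0.41118893  0.024     ]
 [ 0.55600898 -0.39401176  0.024     ]] [ 0.57344582 -0.39550257  0.024     ] [0.01713358 0.03056214 0.0171807  0.03052855]
```

View pics/crop1.png

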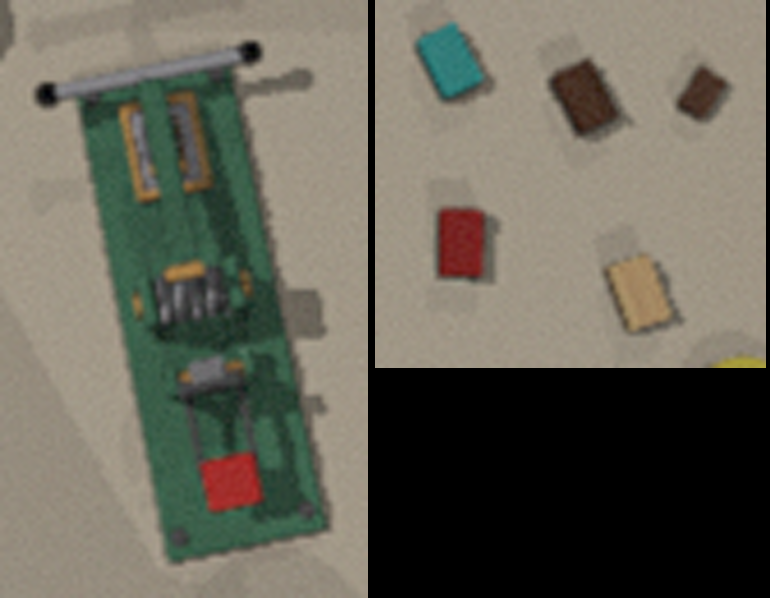

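The crop confirms it: the large dark blank is at crop (585,98), i.e. top (370,211), and the small one at (702,93) is the decoy. Next I fit the press pose.

```bash
cat > fit.py <<'E'
from h import *
from scipy.optimize import least_squares
t=cv2.imread("pics/top0.png");s=cv2.imread("pics/side0.png")
c=lambda u,v:((u+.5)/4.6-.5+190,(v+.5)/4.6-.5+155)
def red(im,u,v):
    hsv=cv2.cvtColor(im,cv2.COLOR_BGR2HSV);m=(cv2.inRange(hsv,(0,150,70),(8,255,255))|cv2.inRange(hsv,(174,150,70),(180,255,255)))
    n,l,st,ce=cv2.connectedComponentsWithStats(m);i=np.argmin(np.hypot(*(ce-[u,v]).T));return ce[i]
pt,ps=red(t,240,260),red(s,217,224);print(pt,ps)
xb=-.16*np.cos(.12);zb=.075-.16*np.sin(.12)
L=np.array([[xb,-.07,zb],[xb,.07,zb],[.125,0,.062],[.17,-.055,.014],[.17,.055,.014],[-.13,-.055,.014]])
# press y points to world -y side -> right in top view
U=np.array([c(47,95),c(251,52),pt,c(170,562),c(328,527),c(91,162)])
def W(p,L):
    a=p[2];return np.c_[p[0]+L[:,0]*np.cos(a)-L[:,1]*np.sin(a),p[1]+L[:,0]*np.sin(a)+L[:,1]*np.cos(a),L[:,2]]
def f(p):
    r=proj("top",W(p,L))-U; d=r.ravel().copy(); 
    # last pt: edge only -> x residual; end corners weak along x (base end uncertain)
    d[11]=0;d[7]*=.2;d[9]*=.2
    return d
o=least_squares(f,[.53,.113,np.radians(-167)],loss="soft_l1");p=o.x
print(p[:2],np.degrees(p[2]));print(np.round(proj("top",W(p,L))-U,2))
print("side pred",np.round(proj("side",W(p,L)),1))
print("bar,nest,pad,grasp-y,+y",W(p,np.array([[xb,0,zb],[-.115,0,.018],[.125,0,.062],[xb,-.036,zb],[xb,.036,zb]])))
E
python3 fit.py
python3 - <<'E'
from h import *
s=cv2.imread("pics/side0.png")
a=cv2.resize(s[140:260,190:310],None,fx=4,fy=4,interpolation=2);b=cv2.resize(s[270:340,340:440],None,fx=3,fy=3,interpolation=2)
C=np.zeros((480,790,3),np.uint8);C[:480,:480]=a;C[:210,485:785]=b
cv2.imwrite("pics/crop2.png",C);print(proj("side",[[.569,-.3165,.024]]))
E
```

```text
[240.04  259.344] [216.82165605 223.87898089]
[0.53154618 0.11336431] -167.27862772302345
[[ 0.49 -0.21]
 [ 0.1   0.11]
 [ 0.04 -0.05]
 [-0.19  1.85]
 [ 0.35  2.03]
 [-1.08 -3.95]]
side pred [[263.1 154.7]
 [302.9 172.3]
 [217.7 222.9]
 [192.1 237.1]
 [225.  256.9]
 [262.  172.5]]
bar,nest,pad,grasp-y,+y [[0.6864962  0.14834454 0.05584605]
 [0.64372321 0.13868847 0.018     ]
 [0.40961462 0.08583805 0.062     ]
 [0.67856864 0.18346083 0.05584605]
 [0.69442376 0.11322825 0.05584605]]
[[386.47029248 297.59019541]]
```

View pics/crop2.png

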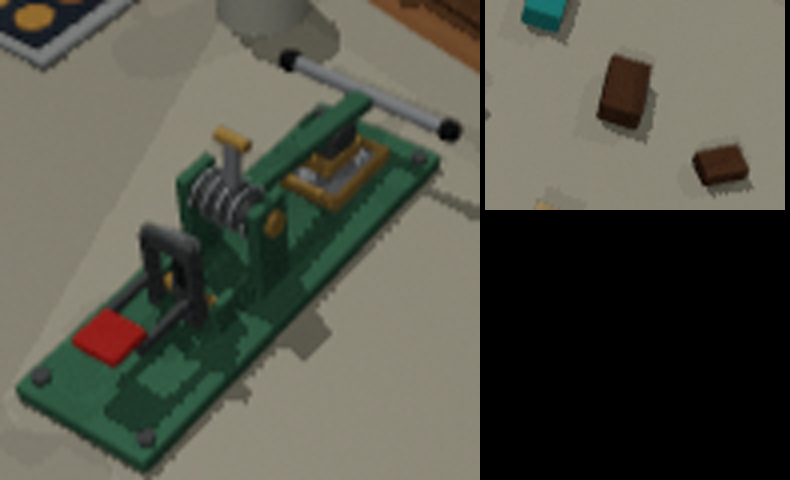

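Both views agree to within about 1 px. The side crop shows the bar tips at (262.7,155.2) and (302.2,172.5), as predicted. I'll turn the tool so that it closes along press x, then go above the +y half of the bar.

>>> apply_moves([
  {"travel": [0, 0, 0], "roll": 8.49, "jaw": 44},
  {"travel": [0, 0, 0], "roll": 8.49, "jaw": 44},
  {"travel": [0, 0, 0], "roll": 8.49, "jaw": 44},
  {"travel": [0, 0, 0], "roll": 8.49, "jaw": 44},
  {"travel": [0, 0, 0], "roll": 8.49, "jaw": 44},
  {"travel": [0, 0, 0], "roll": 8.49, "jaw": 44},
  {"travel": [20, -10, 0], "roll": 0, "jaw": 44},
  {"travel": [40, -19, 0], "roll": 0, "jaw": 44},
  {"travel": [40, -19, 0], "roll": 0, "jaw": 44},
  {"travel": [40, -19, 0], "roll": 0, "jaw": 44},
])

```text
clock: 1.1
tool_pos: [0.3965, 0.481, 0.2268]
orientation: [180.0, -0.0, -77.1]
force: [1.2, 0.5, 0.5]
opening: 0.0439
gripper_force: 0.0
```

>>> apply_moves([
  {"travel": [40, -19, 0], "roll": 0, "jaw": 44},
  {"travel": [40, -19, 0], "roll": 0, "jaw": 44},
  {"travel": [40, -19, 0], "roll": 0, "jaw": 44},
  {"travel": [40, -19, 0], "roll": 0, "jaw": 44},
  {"travel": [40, -19, 0], "roll": 0, "jaw": 44},
  {"travel": [40, -19, 0], "roll": 0, "jaw": 44},
  {"travel": [40, -19, 0], "roll": 0, "jaw": 44},
  {"travel": [40, -19, 0], "roll": 0, "jaw": 44},
  {"travel": [40, -19, 0], "roll": 0, "jaw": 44},
  {"travel": [0, 0, 0], "roll": 0, "jaw": 44},
])

```text
clock: 2.1
tool_pos: [0.6437, 0.1644, 0.2262]
orientation: [179.9, -0.1, -77.4]
force: [-0.5, -0.3, -0.9]
opening: 0.0439
gripper_force: 0.0
```

```bash
cat >> h.py <<'E'
PV=np.array([.53155,.11336]);A=np.radians(-167.28)
X=np.array([np.cos(A),np.sin(A)]);Y=np.array([-X[1],X[0]])
def st(tgt=None,yaw=None):
    "press-frame tool position (mm), and tool-axis move to a world target"
    o=ctrl.get_obs();p=o["tool_pos"];d=p[:2]-PV
    print("t",round(o["clock"],2),"press xyz",np.round(np.r_[d@X,d@Y,p[2]]*1e3,1),"rpy",np.round(o["orientation"],2),"F press",np.round([o["force"][:2]@X,o["force"][:2]@Y,o["force"][2]],1),"open",round(o["opening"]*1e3,1),"q",np.round(o["joint_pos"],1),"gf",round(float(o["gripper_force"]),1))
    if tgt is not None:
        a=np.radians(o["orientation"][2] if yaw is None else yaw);v=np.array(tgt)-p
        print("move mm",np.round(1e3*np.array([v[0]*np.cos(a)+v[1]*np.sin(a),v[0]*np.sin(a)-v[1]*np.cos(a),-v[2]]),1))
def pw(x,y,z): return np.r_[PV+x/1e3*X+y/1e3*Y,z/1e3]
E
python3 -c "
from h import *
st(pw(-158.8,36,58.8),-77.28);print(ray('top',[[222,128]],0))"
```

```text
t 2.1 press xyz [-120.7  -25.1  226.2] rpy [ 1.7992e+02 -7.0000e-02 -7.7430e+01] F press [ 0.5  0.2 -0.9] open 43.9 q [ 31.1  19.6  -0.8   0.  -69.7 -18.6] gf 0.0
move mm [ 61.1 -38.1 167.4]
[[0.84464248 0.15924452 0.        ]]
```

>>> apply_moves([
  {"travel": [30.5, -19, 0], "roll": 0, "jaw": 44},
  {"travel": [30.5, -19, 0], "roll": 0, "jaw": 44},
  {"travel": [0, 0, 30], "roll": 0, "jaw": 44},
  {"travel": [0, 0, 40], "roll": 0, "jaw": 44},
  {"travel": [0, 0, 40], "roll": 0, "jaw": 44},
  {"travel": [0, 0, 20], "roll": 0, "jaw": 44},
  {"travel": [0, 0, 0], "roll": 0, "jaw": 44},
])

```text
clock: 2.8
tool_pos: [0.6895, 0.1171, 0.093]
orientation: [179.6, -0.0, -77.2]
force: [-0.1, 0.8, -0.5]
opening: 0.0442
gripper_force: 0.0
```

```bash
python3 -c "
from h import *
im=ctrl.snapshot('side');st(pw(-158.8,36,58.8),-77.28)
t=ctrl.snapshot('top')
C=np.hstack([cv2.resize(im[100:240,200:340],(399,399)),cv2.resize(t[100:240,160:300],(399,399))])
cv2.imwrite('pics/a.png',C[:,:,::-1])"
```

```text
t 2.85 press xyz [-156.7   30.9   95.7] rpy [ 1.798e+02 -5.000e-02 -7.721e+01] F press [ 0.7 -0.4  0.8] open 43.9 q [ 25.5  28.6  -4.6   0.  -57.  -12.7] gf 0.0
move mm [ 5.1 -2.1 36.9]
```

View pics/a.png

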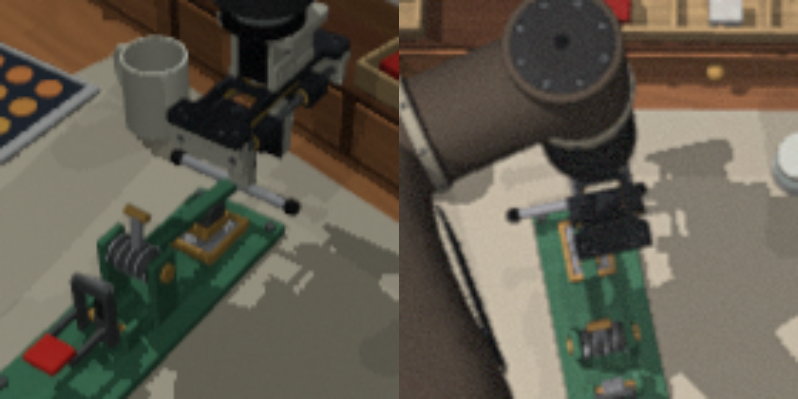

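The fingers straddle the bar's +y half: side crop (245,185), top crop (610,220). I'll lower and close.

>>> apply_moves([
  {"travel": [4, -2, 12], "roll": 0, "jaw": 44},
  {"travel": [0, 0, 15], "roll": 0, "jaw": 44},
  {"travel": [0, 0, 10], "roll": 0, "jaw": 44},
  {"travel": [0, 0, 0], "roll": 0, "jaw": 30},
  {"travel": [0, 0, 0], "roll": 0, "jaw": 8},
  {"travel": [0, 0, 0], "roll": 0, "jaw": 8},
  {"travel": [0, 0, 0], "roll": 0, "jaw": 8},
  {"travel": [0, 0, 0], "roll": 0, "jaw": 8},
])

```text
clock: 3.7
tool_pos: [0.6951, 0.115, 0.0606]
orientation: [-180.0, 0.0, -77.3]
force: [-4.4, 0.2, 0.9]
opening: 0.0109
gripper_force: 1.7
```

```bash
python3 -c "
from h import *
st(pw(-158.8,36,58.8),-77.28)"
```

```text
t 3.7 press xyz [-159.9   34.4   60.6] rpy [-1.7998e+02  1.0000e-02 -7.7280e+01] F press [ 4.2 -1.2  0.9] open 10.9 q [ 25.2  30.7  -6.2  -0.  -53.1 -12.5] gf 1.7
move mm [1.6 1.1 1.8]
```

>>> apply_moves([
  {"travel": [0, 0, 0], "roll": 0, "jaw": 0},
  {"travel": [0, 0, 0], "roll": 0, "jaw": 0},
  {"travel": [0, 0, 0], "roll": 0, "jaw": 0},
])

```text
clock: 4.0
tool_pos: [0.6945, 0.1146, 0.0624]
orientation: [180.0, -0.0, -77.3]
force: [-7.4, -0.4, 13.7]
opening: 0.0002
gripper_force: 7.3
```

```bash
python3 -c "
from h import *
st(pw(-158.8,36,58.8),-77.28)
q=-.12;R=160
for k in range(0,26):
    q2=q+.06 if k else q
    print(k,round(q2,2),'ty',round(R*(np.cos(q)-np.cos(q2)),1),'tz',round(-R*(np.sin(q2)-np.sin(q)),1));q=q2
"
```

```text
t 4.0 press xyz [-159.2   34.6   62.4] rpy [ 1.7998e+02 -3.0000e-02 -7.7250e+01] F press [ 7.3 -1.2 13.7] open 0.2 q [ 25.2  30.5  -6.2   0.  -53.3 -12.5] gf 7.3
move mm [1.4 0.4 3.6]
0 -0.12 ty 0.0 tz -0.0
1 -0.06 ty -0.9 tz -9.6
2 0.0 ty -0.3 tz -9.6
3 0.06 ty 0.3 tz -9.6
4 0.12 ty 0.9 tz -9.6
5 0.18 ty 1.4 tz -9.5
6 0.24 ty 2.0 tz -9.4
7 0.3 ty 2.6 tz -9.3
8 0.36 ty 3.1 tz -9.1
9 0.42 ty 3.6 tz -8.9
10 0.48 ty 4.2 tz -8.6
11 0.54 ty 4.7 tz -8.4
12 0.6 ty 5.2 tz -8.1
13 0.66 ty 5.7 tz -7.8
14 0.72 ty 6.1 tz -7.4
15 0.78 ty 6.5 tz -7.0
16 0.84 ty 7.0 tz -6.6
17 0.9 ty 7.3 tz -6.2
18 0.96 ty 7.7 tz -5.7
19 1.02 ty 8.0 tz -5.3
20 1.08 ty 8.3 tz -4.8
21 1.14 ty 8.6 tz -4.3
22 1.2 ty 8.8 tz -3.7
23 1.26 ty 9.0 tz -3.2
24 1.32 ty 9.2 tz -2.7
25 1.38 ty 9.4 tz -2.1
```

```bash
python3 -c "
from h import *
im=ctrl.snapshot('side');t=ctrl.snapshot('top');st()
C=np.hstack([cv2.resize(im[130:210,230:310],(399,399),interpolation=2),cv2.resize(t[130:210,190:270],(399,399),interpolation=2)])
cv2.imwrite('pics/b.png',C[:,:,::-1])"
```

```text
t 4.1 press xyz [-159.2   34.6   62.4] rpy [ 1.7999e+02 -3.0000e-02 -7.7250e+01] F press [ 8.1 -1.  14.5] open 0.3 q [ 25.2  30.5  -6.2   0.  -53.3 -12.5] gf 7.2
```

View pics/b.png

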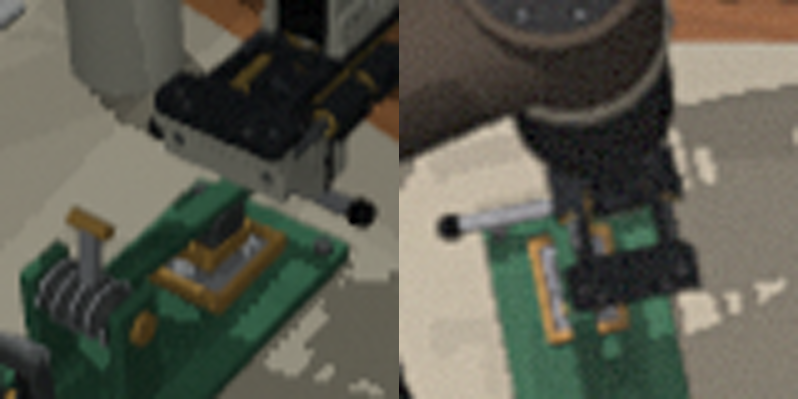

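```bash
python3 -c "
from h import *
f=lambda P:np.round((proj('side',P)-[200,100])*2.85).tolist()
for x in(-156.7-32,-156.7,-156.7+32):
  print(x,[f(pw(x,31,z)) for z in(73.7,92.7,140)])
print('bar at y31',f(pw(-158.8,31,55.8)),'bar ends',f(pw(-158.8,70,55.8)),f(pw(-158.8,-70,55.8)))
im=ctrl.snapshot('side');a=cv2.imread('pics/a.png')
"
python3 -c "
import cv2
a=cv2.imread('pics/a.png')[60:260,120:360]
cv2.imwrite('pics/a2.png',cv2.resize(a,None,fx=3,fy=3,interpolation=2))"
```

```text
-188.7 [[[277.0, 162.0]], [[278.0, 147.0]], [[279.0, 109.0]]]
-156.7 [[[260.0, 179.0]], [[260.0, 164.0]], [[261.0, 125.0]]]
-124.69999999999999 [[[242.0, 197.0]], [[242.0, 182.0]], [[242.0, 143.0]]]
bar at y31 [[261.0, 192.0]] bar ends [[293.0, 206.0]] [[180.0, 156.0]]
```

View pics/a2.png

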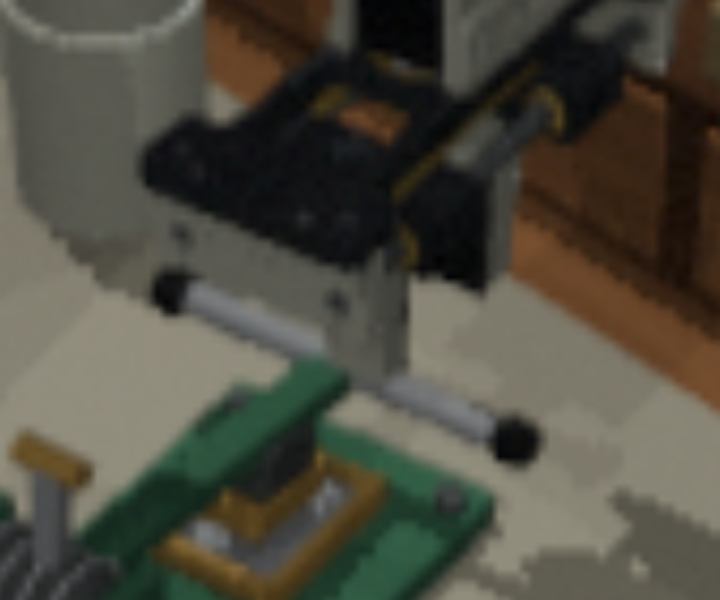

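>>> apply_moves([
  {"travel": [0, 0, 0], "roll": 0, "jaw": 44},
  {"travel": [0, 0, 0], "roll": 0, "jaw": 44},
  {"travel": [0, 0, 0], "roll": 0, "jaw": 44},
])

```text
clock: 4.45
tool_pos: [0.6953, 0.1151, 0.0607]
orientation: [-180.0, 0.0, -77.3]
force: [-1.0, -0.1, -0.0]
opening: 0.0192
gripper_force: 0.0
```

```bash
python3 -c "
from h import *
st()"
```

```text
t 4.45 press xyz [-160.1   34.4   60.7] rpy [-1.7996e+02  2.0000e-02 -7.7290e+01] F press [ 1.  -0.2 -0. ] open 19.2 q [ 25.2  30.7  -6.2  -0.  -53.1 -12.5] gf 0.0
```

>>> apply_moves([
  {"travel": [0, 0, 4], "roll": 0, "jaw": 44},
  {"travel": [0, 0, 3], "roll": 0, "jaw": 44},
  {"travel": [0, 0, 3], "roll": 0, "jaw": 44},
  {"travel": [0, 0, 0], "roll": 0, "jaw": 44},
])

```text
clock: 4.85
tool_pos: [0.6945, 0.1147, 0.049]
orientation: [179.9, -0.0, -77.3]
force: [0.2, -0.0, 0.8]
opening: 0.0433
gripper_force: 0.0
```

```bash
python3 -c "
from h import *
st()"
```

```text
t 4.85 press xyz [-159.2   34.6   49. ] rpy [ 1.799e+02 -1.000e-02 -7.729e+01] F press [-0.2  0.1  0.8] open 43.3 q [ 25.2  31.4  -6.7  -0.  -52.  -12.5] gf 0.0
```

>>> apply_moves([
  {"travel": [0, 0, 0], "roll": 0, "jaw": 0},
  {"travel": [0, 0, 0], "roll": 0, "jaw": 0},
  {"travel": [0, 0, 0], "roll": 0, "jaw": 0},
  {"travel": [0, 0, 0], "roll": 0, "jaw": 0},
  {"travel": [0, 0, 0], "roll": 0, "jaw": 0},
])

```text
clock: 5.35
tool_pos: [0.6936, 0.1145, 0.0501]
orientation: [179.8, -0.0, -77.3]
force: [-3.4, 0.5, 3.7]
opening: 0.0106
gripper_force: 30.0
```

```bash
python3 -c "
from h import *
st()"
```

```text
t 5.35 press xyz [-158.4   34.6   50.1] rpy [ 1.7984e+02 -1.0000e-02 -7.7300e+01] F press [ 3.3 -1.2  3.7] open 10.6 q [ 25.2  31.3  -6.7  -0.  -52.2 -12.5] gf 30.0
```

>>> apply_moves([
  {"travel": [0, 0, 0], "roll": 0, "jaw": 30},
  {"travel": [0, 0, 0], "roll": 0, "jaw": 30},
  {"travel": [0, 0, 3], "roll": 0, "jaw": 30},
  {"travel": [0, 0, 3], "roll": 0, "jaw": 30},
  {"travel": [0, 0, 0], "roll": 0, "jaw": 0},
  {"travel": [0, 0, 0], "roll": 0, "jaw": 0},
  {"travel": [0, 0, 0], "roll": 0, "jaw": 0},
  {"travel": [0, 0, 0], "roll": 0, "jaw": 0},
])

```text
clock: 6.15
tool_pos: [0.6937, 0.1145, 0.0439]
orientation: [179.8, -0.0, -77.3]
force: [-4.5, -0.6, 2.4]
opening: 0.0109
gripper_force: 30.0
```

```bash
python3 -c "
from h import *
st()"
```

```text
t 6.15 press xyz [-158.4   34.6   43.9] rpy [ 1.7984e+02 -1.0000e-02 -7.7300e+01] F press [ 4.5 -0.4  2.4] open 10.9 q [ 25.2  31.6  -7.   -0.  -51.5 -12.5] gf 30.0
```

>>> apply_moves([
  {"travel": [0, -0.9, -9.6], "roll": 0, "jaw": 0},
  {"travel": [0, -0.3, -9.6], "roll": 0, "jaw": 0},
  {"travel": [0, 0.3, -9.6], "roll": 0, "jaw": 0},
  {"travel": [0, 0.9, -9.6], "roll": 0, "jaw": 0},
  {"travel": [0, 1.4, -9.5], "roll": 0, "jaw": 0},
])

```text
clock: 6.65
tool_pos: [0.6925, 0.1143, 0.0921]
orientation: [179.9, 0.0, -77.3]
force: [-3.9, -1.1, -7.8]
opening: 0.0114
gripper_force: 30.0
```

```bash
python3 -c "
from h import *
st()"
```

```text
t 6.65 press xyz [-157.2   34.5   92.1] rpy [ 1.7986e+02  1.0000e-02 -7.7310e+01] F press [ 4.1  0.2 -7.8] open 11.4 q [ 25.2  28.8  -4.8  -0.  -56.6 -12.5] gf 30.0
```

Force is about -8 N in z with the grip holding, so the bar follows. I'll carry on along the arc.

>>> apply_moves([
  {"travel": [0, 2.0, -9.4], "roll": 0, "jaw": 0},
  {"travel": [0, 2.6, -9.3], "roll": 0, "jaw": 0},
  {"travel": [0, 3.1, -9.1], "roll": 0, "jaw": 0},
  {"travel": [0, 3.6, -8.9], "roll": 0, "jaw": 0},
  {"travel": [0, 4.2, -8.6], "roll": 0, "jaw": 0},
  {"travel": [0, 4.7, -8.4], "roll": 0, "jaw": 0},
  {"travel": [0, 5.2, -8.1], "roll": 0, "jaw": 0},
  {"travel": [0, 5.7, -7.8], "roll": 0, "jaw": 0},
])

```text
clock: 7.45
tool_pos: [0.6639, 0.1078, 0.1628]
orientation: [-179.9, -0.0, -77.3]
force: [0.1, -1.4, -9.6]
opening: 0.0109
gripper_force: 30.0
```

>>> apply_moves([
  {"travel": [0, 6.1, -7.4], "roll": 0, "jaw": 0},
  {"travel": [0, 6.5, -7.0], "roll": 0, "jaw": 0},
  {"travel": [0, 7.0, -6.6], "roll": 0, "jaw": 0},
  {"travel": [0, 7.3, -6.2], "roll": 0, "jaw": 0},
  {"travel": [0, 7.7, -5.7], "roll": 0, "jaw": 0},
  {"travel": [0, 8.0, -5.3], "roll": 0, "jaw": 0},
])

```text
clock: 8.05
tool_pos: [0.6244, 0.0989, 0.2029]
orientation: [-179.6, -0.0, -77.2]
force: [7.3, -2.3, -3.6]
opening: 0.0108
gripper_force: 30.0
```

```bash
python3 -c "
from h import *
st()"
```

```text
t 8.05 press xyz [-87.4  34.6 202.9] rpy [-1.7957e+02 -1.0000e-02 -7.7240e+01] F press [-6.6  3.9 -3.6] open 10.8 q [ 26.7  17.2  -7.5   0.1 -64.9 -14. ] gf 30.0
```

>>> apply_moves([
  {"travel": [0, 8.3, -4.8], "roll": 0, "jaw": 0},
  {"travel": [0, 8.6, -4.3], "roll": 0, "jaw": 0},
  {"travel": [0, 8.8, -3.7], "roll": 0, "jaw": 0},
  {"travel": [0, 9.0, -3.2], "roll": 0, "jaw": 0},
  {"travel": [0, 9.2, -2.7], "roll": 0, "jaw": 0},
  {"travel": [0, 9.4, -2.1], "roll": 0, "jaw": 0},
])

```text
clock: 8.65
tool_pos: [0.5762, 0.088, 0.2263]
orientation: [-179.0, -0.0, -77.2]
force: [21.1, -1.7, -0.7]
opening: 0.0109
gripper_force: 30.0
```

```bash
python3 -c "
from h import *
st()
q=1.38;R=160
for k in range(24):
    q2=q+.03
    print(round(q2,2),'ty',round(R*(np.cos(q)-np.cos(q2)),1),'tz',round(-R*(np.sin(q2)-np.sin(q)),1));q=q2
"
```

```text
t 8.65 press xyz [-38.   34.6 226.3] rpy [-1.7902e+02 -2.0000e-02 -7.7180e+01] F press [-20.2   6.3  -0.7] open 10.9 q [ 28.1  11.4 -12.3   0.3 -65.4 -15.4] gf 30.0
1.41 ty 4.7 tz -0.8
1.44 ty 4.7 tz -0.7
1.47 ty 4.8 tz -0.6
1.5 ty 4.8 tz -0.4
1.53 ty 4.8 tz -0.3
1.56 ty 4.8 tz -0.1
1.59 ty 4.8 tz 0.0
1.62 ty 4.8 tz 0.2
1.65 ty 4.8 tz 0.3
1.68 ty 4.8 tz 0.5
1.71 ty 4.8 tz 0.6
1.74 ty 4.7 tz 0.7
1.77 ty 4.7 tz 0.9
1.8 ty 4.7 tz 1.0
1.83 ty 4.7 tz 1.2
1.86 ty 4.6 tz 1.3
1.89 ty 4.6 tz 1.4
1.92 ty 4.5 tz 1.6
1.95 ty 4.5 tz 1.7
1.98 ty 4.4 tz 1.8
2.01 ty 4.4 tz 2.0
2.04 ty 4.3 tz 2.1
2.07 ty 4.2 tz 2.2
2.1 ty 4.2 tz 2.4
```

>>> apply_moves([
  {"travel": [0, 4.7, -0.8], "roll": 0, "jaw": 0},
  {"travel": [0, 4.7, -0.7], "roll": 0, "jaw": 0},
])

```text
clock: 8.85
tool_pos: [0.568, 0.0861, 0.2285]
orientation: [-178.9, -0.0, -77.2]
force: [22.6, -0.5, -0.2]
opening: 0.0109
gripper_force: 30.0
```

>>> apply_moves([
  {"travel": [0, 4.8, -0.6], "roll": 0, "jaw": 0},
])

```text
clock: 8.95
tool_pos: [0.563, 0.0849, 0.2293]
orientation: [-179.0, -0.0, -77.2]
force: [10.6, -0.5, 10.9]
opening: 0.0109
gripper_force: 30.0
```

>>> apply_moves([
  {"travel": [0, 4.8, -0.4], "roll": 0, "jaw": 0},
])

```text
clock: 9.05
tool_pos: [0.5582, 0.0839, 0.2302]
orientation: [-178.9, -0.0, -77.2]
force: [13.2, -1.1, 10.8]
opening: 0.0113
gripper_force: 30.0
```

```bash
python3 -c "
from h import *
st()"
```

```text
t 9.05 press xyz [-19.5  34.6 230.2] rpy [-1.7894e+02 -3.0000e-02 -7.7160e+01] F press [-12.6   4.   10.8] open 11.3 q [ 28.6   9.4 -14.2   0.4 -65.4 -15.9] gf 30.0
```

>>> apply_moves([
  {"travel": [0, 0, 0], "roll": 0, "jaw": 0},
  {"travel": [0, 0, 0], "roll": 0, "jaw": 0},
])

```text
clock: 9.25
tool_pos: [0.5578, 0.0837, 0.2302]
orientation: [-179.0, -0.0, -77.2]
force: [11.3, -1.1, 11.1]
opening: 0.0106
gripper_force: 30.0
```

```bash
python3 -c "
from h import *
im=ctrl.snapshot('side');st();t=ctrl.snapshot('top')
P=lambda q,y:pw(-160*np.cos(q),y,75+160*np.sin(q))
for n in('side','top'):print(n,[(q,np.round(np.vstack([proj(n,P(q,y)) for y in(-70,70)])).tolist()) for q in(1.4,1.5,1.6)])
C=np.hstack([cv2.resize(im[60:240,170:310],(466,599),interpolation=2),cv2.resize(t[120:250,190:260],(323,599),interpolation=2)])
cv2.imwrite('pics/c.png',C[:,:,::-1])"
```

```text
t 9.3 press xyz [-19.1  34.7 230.3] rpy [-1.7899e+02 -3.0000e-02 -7.7160e+01] F press [-9.3  3.4 10.4] open 10.5 q [ 28.6   9.4 -14.2   0.3 -65.4 -15.9] gf 30.0
side [(1.4, [[228.0, 126.0], [275.0, 146.0]]), (1.5, [[224.0, 129.0], [271.0, 149.0]]), (1.6, [[220.0, 132.0], [267.0, 152.0]])]
top [(1.4, [[201.0, 205.0], [250.0, 195.0]]), (1.5, [[202.0, 210.0], [252.0, 200.0]]), (1.6, [[203.0, 216.0], [253.0, 206.0]])]
```

View pics/c.png

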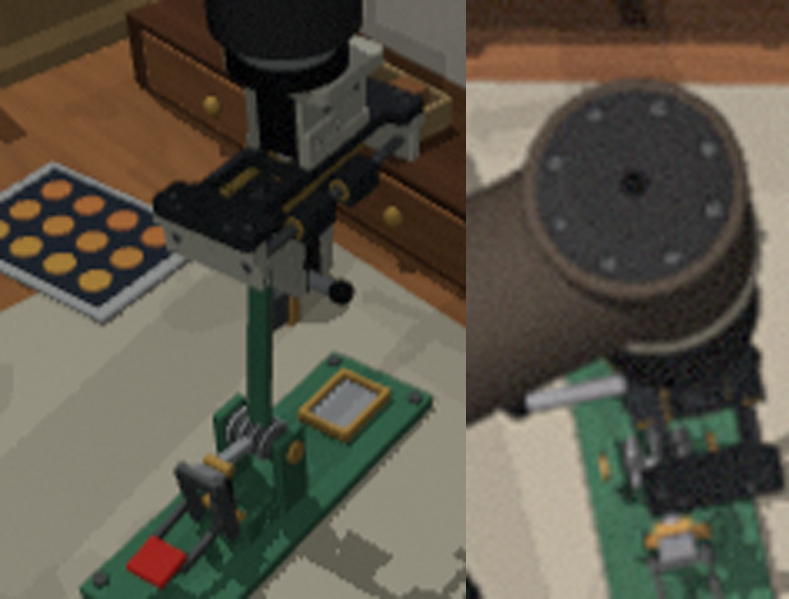

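The right cap at side (272,147) and left cap at top (200.6,208) put q at about 1.46, so it isn't caught yet. The gripper is pressing down a little (about 11 N), so I'll ease upward while advancing.

>>> apply_moves([
  {"travel": [0, 2, -3], "roll": 0, "jaw": 0},
])

```text
clock: 9.45
tool_pos: [0.5542, 0.083, 0.2311]
orientation: [-179.2, -0.0, -77.2]
force: [11.2, -1.4, -6.7]
opening: 0.0109
gripper_force: 30.0
```

>>> apply_moves([
  {"travel": [0, 4, -2], "roll": 0, "jaw": 0},
])

```text
clock: 9.55
tool_pos: [0.5491, 0.0818, 0.2317]
orientation: [-179.4, -0.0, -77.2]
force: [8.7, -1.3, -5.8]
opening: 0.0107
gripper_force: 30.0
```

>>> apply_moves([
  {"travel": [0, 4.5, 0], "roll": 0, "jaw": 0},
])

```text
clock: 9.65
tool_pos: [0.5448, 0.0808, 0.232]
orientation: [-179.4, -0.0, -77.2]
force: [9.2, -0.8, -1.0]
opening: 0.011
gripper_force: 30.0
```

>>> apply_moves([
  {"travel": [0, 4.5, 0], "roll": 0, "jaw": 0},
])

```text
clock: 9.75
tool_pos: [0.5406, 0.0798, 0.2322]
orientation: [-179.4, -0.0, -77.2]
force: [9.8, -1.0, 0.2]
opening: 0.011
gripper_force: 30.0
```

>>> apply_moves([
  {"travel": [0, 4.5, 0], "roll": 0, "jaw": 0},
])

```text
clock: 9.85
tool_pos: [0.5362, 0.0788, 0.2324]
orientation: [-179.4, -0.0, -77.2]
force: [7.5, -2.5, 2.7]
opening: 0.0109
gripper_force: 30.0
```

>>> apply_moves([
  {"travel": [0, 4.5, 0], "roll": 0, "jaw": 0},
])

```text
clock: 9.95
tool_pos: [0.5318, 0.0778, 0.2324]
orientation: [-179.4, -0.0, -77.2]
force: [9.0, -1.7, -0.7]
opening: 0.0113
gripper_force: 30.0
```

>>> apply_moves([
  {"travel": [0, 4.5, 0.2], "roll": 0, "jaw": 0},
])

```text
clock: 10.05
tool_pos: [0.5276, 0.0769, 0.2323]
orientation: [-179.3, -0.0, -77.2]
force: [9.0, -1.8, 1.9]
opening: 0.0111
gripper_force: 30.0
```

>>> apply_moves([
  {"travel": [0, 4.5, 0.3], "roll": 0, "jaw": 0},
])

```text
clock: 10.15
tool_pos: [0.5233, 0.0759, 0.2321]
orientation: [-179.3, -0.0, -77.2]
force: [10.1, -2.3, 0.7]
opening: 0.0108
gripper_force: 30.0
```

>>> apply_moves([
  {"travel": [0, 4.5, 0.5], "roll": 0, "jaw": 0},
])

```text
clock: 10.25
tool_pos: [0.5191, 0.075, 0.2318]
orientation: [-179.3, -0.0, -77.2]
force: [11.3, -2.0, 2.2]
opening: 0.0106
gripper_force: 30.0
```

>>> apply_moves([
  {"travel": [0, 4.5, 0.6], "roll": 0, "jaw": 0},
])

```text
clock: 10.35
tool_pos: [0.5155, 0.0742, 0.2315]
orientation: [-179.2, -0.0, -77.2]
force: [13.8, -2.7, 0.0]
opening: 0.0108
gripper_force: 30.0
```

```bash
python3 -c "
from h import *
st()"
```

```text
t 10.35 press xyz [ 24.3  34.7 231.5] rpy [-1.7919e+02 -2.0000e-02 -7.7190e+01] F press [-12.9   5.6   0. ] open 10.8 q [ 30.    5.3 -18.9   0.3 -65.1 -17.3] gf 30.0
```

>>> apply_moves([
  {"travel": [0, 3, 0.5], "roll": 0, "jaw": 0},
  {"travel": [0, 0, 0], "roll": 0, "jaw": 0},
])

```text
clock: 10.55
tool_pos: [0.5134, 0.0737, 0.2312]
orientation: [-179.1, -0.0, -77.2]
force: [16.5, -2.9, -0.6]
opening: 0.011
gripper_force: 30.0
```

```bash
python3 -c "
from h import *
st()"
```

```text
t 10.55 press xyz [ 26.5  34.6 231.2] rpy [-1.7909e+02 -1.0000e-02 -7.7180e+01] F press [-15.5   6.4  -0.6] open 11.0 q [ 30.1   5.  -19.3   0.3 -64.9 -17.4] gf 30.0
```

The slope is now about 1 N/mm, which looks like the buffer, so the catch should already be behind. I'll ease back and watch the pull.

>>> apply_moves([
  {"travel": [0, -5, -0.8], "roll": 0, "jaw": 0},
  {"travel": [0, -5, -0.6], "roll": 0, "jaw": 0},
  {"travel": [0, -4, -0.3], "roll": 0, "jaw": 0},
])

```text
clock: 10.85
tool_pos: [0.5251, 0.0763, 0.2326]
orientation: [-179.4, -0.0, -77.2]
force: [4.9, -0.2, 7.5]
opening: 0.0109
gripper_force: 30.0
```

>>> apply_moves([
  {"travel": [0, -3, -0.2], "roll": 0, "jaw": 0},
])

```text
clock: 10.95
tool_pos: [0.5279, 0.0769, 0.2328]
orientation: [-179.4, -0.0, -77.2]
force: [4.4, -0.9, 7.6]
opening: 0.0108
gripper_force: 30.0
```

>>> apply_moves([
  {"travel": [0, -3, 0], "roll": 0, "jaw": 0},
])

```text
clock: 11.05
tool_pos: [0.5307, 0.0775, 0.2329]
orientation: [-179.4, -0.0, -77.2]
force: [3.9, -2.1, 8.9]
opening: 0.011
gripper_force: 30.0
```

>>> apply_moves([
  {"travel": [0, -3, 0], "roll": 0, "jaw": 0},
])

```text
clock: 11.15
tool_pos: [0.5336, 0.0781, 0.2329]
orientation: [-179.4, -0.0, -77.2]
force: [4.2, -1.7, 7.8]
opening: 0.0108
gripper_force: 30.0
```

```bash
python3 -c "
from h import *
st()"
```

```text
t 11.15 press xyz [  5.8  34.8 232.9] rpy [-1.7939e+02 -4.0000e-02 -7.7200e+01] F press [-3.8  2.5  7.8] open 10.8 q [ 29.3   7.1 -16.5   0.2 -65.8 -16.6] gf 30.0
```

>>> apply_moves([
  {"travel": [0, -3, 0], "roll": 0, "jaw": 0},
])

```text
clock: 11.25
tool_pos: [0.5365, 0.0788, 0.2329]
orientation: [-179.4, -0.0, -77.2]
force: [4.7, -1.9, 9.1]
opening: 0.0108
gripper_force: 30.0
```

>>> apply_moves([
  {"travel": [0, -3, 0], "roll": 0, "jaw": 0},
])

```text
clock: 11.35
tool_pos: [0.5382, 0.0791, 0.2327]
orientation: [-179.5, -0.0, -77.2]
force: [-4.0, -1.1, 14.9]
opening: 0.0106
gripper_force: 30.0
```

>>> apply_moves([
  {"travel": [0, -3, 0], "roll": 0, "jaw": 0},
])

```text
clock: 11.45
tool_pos: [0.5396, 0.0794, 0.2327]
orientation: [-179.7, -0.0, -77.2]
force: [-10.9, -0.7, 18.5]
opening: 0.0114
gripper_force: 30.0
```

>>> apply_moves([
  {"travel": [0, -3, 0], "roll": 0, "jaw": 0},
])

```text
clock: 11.55
tool_pos: [0.5409, 0.0796, 0.2326]
orientation: [-179.9, -0.0, -77.2]
force: [-18.0, 1.2, 23.7]
opening: 0.0108
gripper_force: 30.0
```

The catch holds: the force reverses at q of about 1.57. I'll relax to zero force, open and retreat upward.

>>> apply_moves([
  {"travel": [0, 4, -1], "roll": 0, "jaw": 0},
  {"travel": [0, 3, -1], "roll": 0, "jaw": 0},
])

```text
clock: 11.75
tool_pos: [0.536, 0.0787, 0.2328]
orientation: [-179.7, -0.0, -77.2]
force: [7.4, -3.0, -2.6]
opening: 0.0112
gripper_force: 30.0
```

>>> apply_moves([
  {"travel": [0, 0, 0], "roll": 0, "jaw": 20},
  {"travel": [0, 0, 0], "roll": 0, "jaw": 50},
  {"travel": [0, 0, 0], "roll": 0, "jaw": 50},
  {"travel": [0, 0, 0], "roll": 0, "jaw": 50},
])

```text
clock: 12.15
tool_pos: [0.5346, 0.0788, 0.2301]
orientation: [-180.0, 0.0, -77.3]
force: [0.5, -0.9, 0.7]
opening: 0.0374
gripper_force: 0.0
```

>>> apply_moves([
  {"travel": [0, 0, -10], "roll": 0, "jaw": 50},
  {"travel": [0, 0, -20], "roll": 0, "jaw": 50},
  {"travel": [0, 0, -30], "roll": 0, "jaw": 50},
  {"travel": [0, 0, -30], "roll": 0, "jaw": 50},
  {"travel": [0, 0, 0], "roll": 0, "jaw": 50},
])

```text
clock: 12.65
tool_pos: [0.5367, 0.079, 0.3252]
orientation: [-179.6, 0.0, -77.3]
force: [0.2, 0.2, 1.5]
opening: 0.0501
gripper_force: 0.0
```

```bash
python3 -c "
from h import *
im=ctrl.snapshot('side');cv2.imwrite('pics/d.png',im[:,:,::-1]);st()
g=cv2.cvtColor(im,cv2.COLOR_RGB2GRAY)
P=lambda q,y:pw(-160*np.cos(q),y,75+160*np.sin(q))
for q in(1.5,1.57,1.65):print(q,proj('side',P(q,70)).round(1))
roi=(g<40)[140:160,258:285]; ys,xs=np.nonzero(roi); print(len(xs),xs.mean()+258,ys.mean()+140)
"
```

```text
t 12.7 press xyz [  3.5  34.4 322.7] rpy [-1.7975e+02  4.0000e-02 -7.7270e+01] F press [ 0.1  0.7 -0.9] open 50.2 q [ 29.2   4.9  -7.3   0.  -77.5 -16.4] gf 0.0
1.5 [[271. 149.]]
1.57 [[268.2 151.4]]
1.65 [[264.8 154.5]]
42 266.8095238095238 151.73809523809524
```

>>> apply_moves([
  {"travel": [0, 0, 0], "roll": 7.75, "jaw": 60},
  {"travel": [0, 0, 0], "roll": 7.75, "jaw": 60},
  {"travel": [0, 0, 0], "roll": 7.75, "jaw": 60},
  {"travel": [0, 0, 0], "roll": 7.75, "jaw": 60},
  {"travel": [0, 0, 0], "roll": 7.75, "jaw": 60},
  {"travel": [0, 0, 0], "roll": 7.75, "jaw": 60},
  {"travel": [0, 0, 0], "roll": 7.75, "jaw": 60},
  {"travel": [0, 0, 0], "roll": 7.75, "jaw": 60},
  {"travel": [0, 0, 0], "roll": 7.75, "jaw": 60},
  {"travel": [0, 0, 0], "roll": 7.75, "jaw": 60},
])

```text
clock: 13.7
tool_pos: [0.5343, 0.0786, 0.3193]
orientation: [180.0, -0.1, -155.1]
force: [0.3, 0.3, 0.4]
opening: 0.0602
gripper_force: 0.0
```

```bash
python3 -c "
from h import *
st([.5691,-.3165,.15])"
```

```text
t 13.7 press xyz [  4.9  34.5 319.3] rpy [ 1.7999e+02 -8.0000e-02 -1.5511e+02] F press [-0.4 -0.2  0.4] open 60.2 q [ 29.2   5.1  -7.6  -0.  -77.5 -94.3] gf 0.0
move mm [ 134.8 -373.1  169.3]
```

>>> apply_moves([
  {"travel": [7, -18, 0], "roll": 0, "jaw": 60},
  {"travel": [14, -38, 0], "roll": 0, "jaw": 60},
  {"travel": [14, -38, 0], "roll": 0, "jaw": 60},
  {"travel": [14, -38, 0], "roll": 0, "jaw": 60},
  {"travel": [14, -40, 0], "roll": 0, "jaw": 60},
  {"travel": [14, -40, 0], "roll": 0, "jaw": 60},
  {"travel": [14, -40, 0], "roll": 0, "jaw": 60},
  {"travel": [14, -40, 0], "roll": 0, "jaw": 60},
  {"travel": [14, -40, 0], "roll": 0, "jaw": 60},
  {"travel": [14, -40, 0], "roll": 0, "jaw": 60},
])

```text
clock: 14.7
tool_pos: [0.5725, -0.3161, 0.3192]
orientation: [179.9, -0.1, -154.8]
force: [1.8, 0.5, -0.1]
opening: 0.0599
gripper_force: 0.0
```

>>> apply_moves([
  {"travel": [1, -1, 30], "roll": 0, "jaw": 60},
  {"travel": [0, 0, 40], "roll": 0, "jaw": 60},
  {"travel": [0, 0, 40], "roll": 0, "jaw": 60},
  {"travel": [0, 0, 40], "roll": 0, "jaw": 60},
  {"travel": [0, 0, 40], "roll": 0, "jaw": 60},
  {"travel": [0, 0, 20], "roll": 0, "jaw": 60},
  {"travel": [0, 0, 0], "roll": 0, "jaw": 60},
  {"travel": [0, 0, 0], "roll": 0, "jaw": 60},
])

```text
clock: 15.5
tool_pos: [0.5725, -0.316, 0.1101]
orientation: [180.0, -0.1, -154.8]
force: [0.7, -0.2, 0.2]
opening: 0.0602
gripper_force: 0.0
```

```bash
python3 -c "
from h import *
im=ctrl.snapshot('side');t=ctrl.snapshot('top')
st([.5691,-.3165,.031])
C=np.hstack([cv2.resize(im[220:340,330:450],(399,399),interpolation=2),cv2.resize(t[165:265,320:420],(399,399),interpolation=2)])
cv2.imwrite('pics/e.png',C[:,:,::-1])"
```

```text
t 15.6 press xyz [ 53.7 428.2 111.7] rpy [-1.7990e+02  9.0000e-02 -1.5477e+02] F press [0.6 0.4 0.1] open 60.0 q [-11.8  23.7 -10.5   0.  -55.7 -53. ] gf 0.0
move mm [ 4.   1.5 80.7]
```

View pics/e.png

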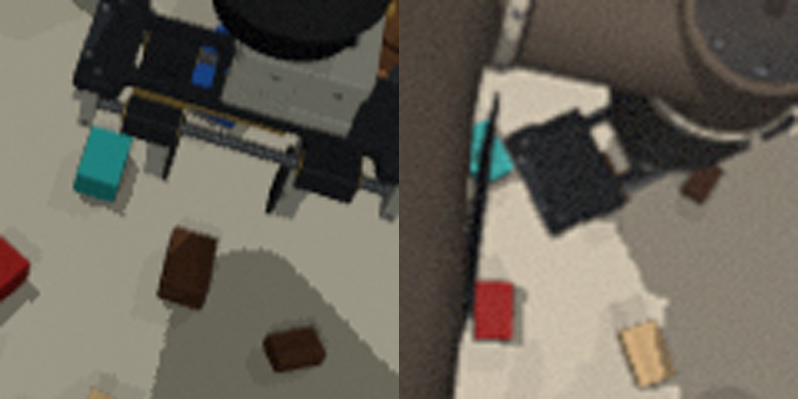

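The side view shows fingertips at crop (160,170) and (283,207), straddling the blank at (188,265). Turquoise at (105,160) is clear of the left finger. I'll check the real fingertip height from this.

```bash
python3 -c "
from h import *
ty=np.array([np.sin(np.radians(-154.8)),-np.cos(np.radians(-154.8))])
for z in(.0897,.1,.108):
  for s in(-1,1):
    for d in(.030,.045): print(z,s*d,((proj('side',np.r_[np.array([.5725,-.316])+s*d*ty,z])-[330,220])*3.325).round())
s=cv2.imread('pics/side0.png')[270:325,365:410];h=cv2.cvtColor(s,cv2.COLOR_BGR2GRAY)
print(((proj('side',[[.5691,-.3165,.024],[.5691,-.3165,.0]])-[330,220])*3.325).round())
"
```

```text
0.0897 -0.03 [[259. 216.]]
0.0897 -0.045 [[283. 223.]]
0.0897 0.03 [[163. 185.]]
0.0897 0.045 [[140. 178.]]
0.1 -0.03 [[263. 207.]]
0.1 -0.045 [[287. 214.]]
0.1 0.03 [[166. 176.]]
0.1 0.045 [[143. 169.]]
0.108 -0.03 [[266. 199.]]
0.108 -0.045 [[291. 207.]]
0.108 0.03 [[169. 169.]]
0.108 0.045 [[145. 161.]]
[[188. 258.]
 [181. 276.]]
```

>>> apply_moves([
  {"travel": [4, 1.5, 20], "roll": 0, "jaw": 60},
  {"travel": [0, 0, 25], "roll": 0, "jaw": 60},
  {"travel": [0, 0, 25], "roll": 0, "jaw": 60},
  {"travel": [0, 0, 10], "roll": 0, "jaw": 60},
  {"travel": [0, 0, 4], "roll": 0, "jaw": 60},
  {"travel": [0, 0, 0], "roll": 0, "jaw": 60},
])

```text
clock: 16.2
tool_pos: [0.5688, -0.3164, 0.0268]
orientation: [-180.0, 0.0, -154.8]
force: [1.3, -0.1, 1.1]
opening: 0.0602
gripper_force: 0.0
```

```bash
python3 -c "
from h import *
st([.5691,-.3165,.027])"
```

```text
t 16.2 press xyz [ 58.3 427.4  26.8] rpy [-1.7995e+02  4.0000e-02 -1.5477e+02] F press [-1.2  0.4  1.1] open 60.2 q [-11.9  28.7 -15.4   0.  -45.9 -52.8] gf 0.0
move mm [-0.2 -0.2 -0.2]
```

>>> apply_moves([
  {"travel": [0, 0, 0], "roll": 0, "jaw": 45},
  {"travel": [0, 0, 0], "roll": 0, "jaw": 36},
  {"travel": [0, 0, 0], "roll": 0, "jaw": 20},
  {"travel": [0, 0, 0], "roll": 0, "jaw": 0},
  {"travel": [0, 0, 0], "roll": 0, "jaw": 0},
  {"travel": [0, 0, 0], "roll": 0, "jaw": 0},
])

```text
clock: 16.8
tool_pos: [0.5681, -0.3162, 0.026]
orientation: [-180.0, 0.0, -154.8]
force: [0.6, 0.2, -0.2]
opening: 0.0174
gripper_force: 0.0
```

```bash
python3 -c "
from h import *
st([.5691,-.3165,.027])"
```

```text
t 16.8 press xyz [ 58.9 427.   26. ] rpy [-180.      0.   -154.79] F press [-0.6 -0.  -0.2] open 17.4 q [-11.9  28.7 -15.5   0.  -45.8 -52.8] gf 0.0
move mm [-0.7 -0.7 -1. ]
```

The fingers passed 17 mm without touching anything, so the tips must be above the blank. That also explains the bar slip: the real tips stand less far ahead than stated. I'll reopen and lower carefully under force check.

>>> apply_moves([
  {"travel": [0, 0, 0], "roll": 0, "jaw": 60},
  {"travel": [0, 0, 0], "roll": 0, "jaw": 60},
  {"travel": [0, 0, 0], "roll": 0, "jaw": 60},
  {"travel": [0, 0, 0], "roll": 0, "jaw": 60},
  {"travel": [0, 0, 0], "roll": 0, "jaw": 60},
])

```text
clock: 17.3
tool_pos: [0.5681, -0.3162, 0.0259]
orientation: [180.0, -0.0, -154.8]
force: [-0.5, -0.3, 0.0]
opening: 0.0517
gripper_force: 0.0
```

```bash
python3 -c "
from h import *
im=ctrl.snapshot('side');t=ctrl.snapshot('top')
st([.5691,-.3165,.027])
C=np.hstack([cv2.resize(im[240:340,340:440],(499,499),interpolation=2),cv2.resize(t[175:235,340:400],(299,299),interpolation=2).repeat(1,0)] if 0 else [cv2.resize(im[240:340,340:440],(499,499),interpolation=2)])
cv2.imwrite('pics/f.png',C[:,:,::-1])"
```

```text
t 17.4 press xyz [ 58.9 427.1  26. ] rpy [-180.      0.   -154.78] F press [-0.2 -0.6 -0.8] open 57.6 q [-11.9  28.7 -15.5   0.  -45.8 -52.8] gf 0.0
move mm [-0.7 -0.7 -1. ]
```

View pics/f.png

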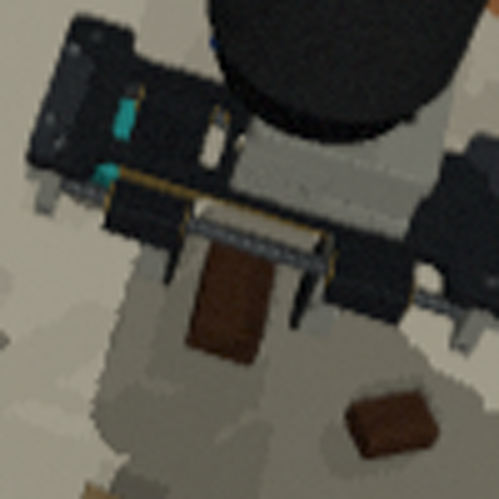

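Fingertip centres at crop (165,265) and (300,305) sit at the level of the blank's top, so the tips are about level with the TCP. I'll centre and lower 16 mm more.

>>> apply_moves([
  {"travel": [0, 0, 5], "roll": 0, "jaw": 60},
  {"travel": [0, 0, 5], "roll": 0, "jaw": 60},
])

```text
clock: 17.6
tool_pos: [0.5682, -0.3161, 0.0156]
orientation: [-180.0, 0.0, -154.8]
force: [-0.2, 0.2, -0.7]
opening: 0.0599
gripper_force: 0.0
```

>>> apply_moves([
  {"travel": [0, 0, 3], "roll": 0, "jaw": 60},
  {"travel": [0, 0, 2], "roll": 0, "jaw": 60},
  {"travel": [0, 0, 0], "roll": 0, "jaw": 60},
])

```text
clock: 17.9
tool_pos: [0.5679, -0.3161, 0.0104]
orientation: [180.0, -0.0, -154.8]
force: [-0.2, 0.5, -0.3]
opening: 0.06
gripper_force: 0.0
```

>>> apply_moves([
  {"travel": [0, 0, 0], "roll": 0, "jaw": 40},
  {"travel": [0, 0, 0], "roll": 0, "jaw": 20},
  {"travel": [0, 0, 0], "roll": 0, "jaw": 0},
  {"travel": [0, 0, 0], "roll": 0, "jaw": 0},
  {"travel": [0, 0, 0], "roll": 0, "jaw": 0},
])

```text
clock: 18.4
tool_pos: [0.5682, -0.3162, 0.0111]
orientation: [-180.0, 0.0, -154.8]
force: [0.1, -0.2, 0.1]
opening: 0.03
gripper_force: 30.0
```

```bash
python3 -c "
from h import *
st()"
```

```text
t 18.4 press xyz [ 58.8 427.1  11.1] rpy [-1.7999e+02  1.0000e-02 -1.5478e+02] F press [-0.1  0.3  0.1] open 30.0 q [-11.9  29.7 -16.1   0.  -44.1 -52.8] gf 30.0
```

Gripped: opening 30.0 mm at 30 N. I'll lift, roll and carry.

>>> apply_moves([
  {"travel": [0, 0, -15], "roll": 0, "jaw": 0},
  {"travel": [0, 0, -35], "roll": 0, "jaw": 0},
  {"travel": [0, 0, -40], "roll": 0, "jaw": 0},
  {"travel": [0, 0, -40], "roll": 0, "jaw": 0},
  {"travel": [0, 0, -40], "roll": 0, "jaw": 0},
  {"travel": [0, 0, -30], "roll": 0, "jaw": 0},
  {"travel": [0, 0, 0], "roll": 6.25, "jaw": 0},
  {"travel": [0, 0, 0], "roll": 6.25, "jaw": 0},
  {"travel": [0, 0, 0], "roll": 0, "jaw": 0},
])

```text
clock: 19.3
tool_pos: [0.568, -0.3161, 0.2125]
orientation: [-180.0, 0.1, -167.4]
force: [-0.0, 0.3, -0.9]
opening: 0.0299
gripper_force: 30.0
```

```bash
python3 -c "
from h import *
st([.6437,.1387,.09])"
```

```text
t 19.3 press xyz [ 59.  427.  212.5] rpy [-1.7997e+02  8.0000e-02 -1.6738e+02] F press [-0.1 -0.3 -0.9] open 29.9 q [-11.9  18.7  -4.   -0.  -67.2 -65.4] gf 30.0
move mm [-173.2  427.3  122.5]
```

>>> apply_moves([
  {"travel": [-10, 20, 0], "roll": 0, "jaw": 0},
  {"travel": [-20, 40, 0], "roll": 0, "jaw": 0},
  {"travel": [-20, 40, 0], "roll": 0, "jaw": 0},
  {"travel": [-20, 40, 0], "roll": 0, "jaw": 0},
  {"travel": [-20, 40, 0], "roll": 0, "jaw": 0},
  {"travel": [-20, 40, 0], "roll": 0, "jaw": 0},
  {"travel": [-20, 40, 0], "roll": 0, "jaw": 0},
  {"travel": [-20, 40, 0], "roll": 0, "jaw": 0},
  {"travel": [-15, 40, 0], "roll": 0, "jaw": 0},
  {"travel": [-5, 40, 0], "roll": 0, "jaw": 0},
])

```text
clock: 20.3
tool_pos: [0.6508, 0.0939, 0.211]
orientation: [-180.0, -0.0, -167.1]
force: [0.4, -0.4, 0.1]
opening: 0.0295
gripper_force: 30.0
```

>>> apply_moves([
  {"travel": [-3, 30, 0], "roll": 0, "jaw": 0},
  {"travel": [0, 15, 0], "roll": 0, "jaw": 0},
  {"travel": [0, 0, 0], "roll": 0, "jaw": 0},
  {"travel": [0, 0, 0], "roll": 0, "jaw": 0},
])

```text
clock: 20.7
tool_pos: [0.6432, 0.1362, 0.2112]
orientation: [-180.0, -0.0, -167.2]
force: [0.4, 0.6, -0.3]
opening: 0.0293
gripper_force: 30.0
```

```bash
python3 -c "
from h import *
st([.6437,.1387,.03])"
```

```text
t 20.7 press xyz [-113.9    2.3  211.2] rpy [-1.7999e+02 -1.0000e-02 -1.6717e+02] F press [-0.6 -0.5 -0.3] open 29.3 q [  28.9   19.5   -3.     0.   -67.5 -106.1] gf 30.0
move mm [ -1.    2.4 181.2]
```

>>> apply_moves([
  {"travel": [0, 2.4, 25], "roll": 0, "jaw": 0},
  {"travel": [0, 0, 40], "roll": 0, "jaw": 0},
  {"travel": [0, 0, 40], "roll": 0, "jaw": 0},
  {"travel": [0, 0, 35], "roll": 0, "jaw": 0},
  {"travel": [0, 0, 20], "roll": 0, "jaw": 0},
  {"travel": [0, 0, 0], "roll": 0, "jaw": 0},
])

```text
clock: 21.3
tool_pos: [0.6409, 0.1362, 0.0476]
orientation: [-179.9, -0.4, -167.4]
force: [0.8, -0.5, 0.1]
opening: 0.0298
gripper_force: 30.0
```

```bash
python3 -c "
from h import *
st([.6437,.1387,.03])"
```

```text
t 21.3 press xyz [-111.7    1.7   47.6] rpy [-179.92   -0.35 -167.36] F press [-0.7  0.6  0.1] open 29.8 q [  29.    27.8  -13.5   -0.   -49.1 -106.3] gf 30.0
move mm [-3.3  1.8 17.6]
```

>>> apply_moves([
  {"travel": [0, 0, 4], "roll": 0, "jaw": 0},
  {"travel": [0, 0, 0], "roll": 0, "jaw": 0},
])

```text
clock: 21.5
tool_pos: [0.6437, 0.1385, 0.0482]
orientation: [180.0, 0.1, -167.3]
force: [-0.4, -0.4, -0.3]
opening: 0.0299
gripper_force: 30.0
```

```bash
python3 -c "
from h import *
st([.6437,.1387,.03])"
```

```text
t 21.5 press xyz [-115.     0.2   48.2] rpy [ 1.7998e+02  1.0000e-01 -1.6730e+02] F press [ 0.5  0.3 -0.3] open 29.9 q [  29.1   27.8  -13.4    0.   -48.7 -106.4] gf 30.0
move mm [-0.   0.2 18.2]
```

>>> apply_moves([
  {"travel": [0, 0, 8], "roll": 0, "jaw": 0},
  {"travel": [0, 0, 5], "roll": 0, "jaw": 0},
  {"travel": [0, 0, 2], "roll": 0, "jaw": 0},
  {"travel": [0, 0, 0], "roll": 0, "jaw": 0},
])

```text
clock: 21.9
tool_pos: [0.6426, 0.1388, 0.0316]
orientation: [-180.0, -0.0, -167.3]
force: [1.1, 0.2, -0.4]
opening: 0.0297
gripper_force: 30.0
```

>>> apply_moves([
  {"travel": [0, 0, 2], "roll": 0, "jaw": 0},
  {"travel": [0, 0, 0], "roll": 0, "jaw": 0},
])

```text
clock: 22.1
tool_pos: [0.6428, 0.1389, 0.0298]
orientation: [-180.0, -0.0, -167.3]
force: [-0.6, 0.2, -1.2]
opening: 0.0298
gripper_force: 30.0
```

>>> apply_moves([
  {"travel": [0, 0, 1.5], "roll": 0, "jaw": 0},
  {"travel": [0, 0, 0], "roll": 0, "jaw": 0},
])

```text
clock: 22.3
tool_pos: [0.643, 0.139, 0.0291]
orientation: [-180.0, 0.0, -167.3]
force: [-1.3, 1.3, 4.0]
opening: 0.0302
gripper_force: 30.0
```

It seats at z of about 0.029 as predicted, with 4 N contact. Release and rise.

>>> apply_moves([
  {"travel": [0, 0, 0], "roll": 0, "jaw": 36},
  {"travel": [0, 0, 0], "roll": 0, "jaw": 50},
  {"travel": [0, 0, 0], "roll": 0, "jaw": 60},
  {"travel": [0, 0, 0], "roll": 0, "jaw": 60},
  {"travel": [0, 0, -8], "roll": 0, "jaw": 60},
  {"travel": [0, 0, -15], "roll": 0, "jaw": 60},
  {"travel": [0, 0, -30], "roll": 0, "jaw": 60},
  {"travel": [0, 0, -40], "roll": 0, "jaw": 60},
  {"travel": [0, 0, -40], "roll": 0, "jaw": 60},
  {"travel": [0, 0, -40], "roll": 0, "jaw": 60},
])

```text
clock: 23.3
tool_pos: [0.6428, 0.1387, 0.2048]
orientation: [180.0, 0.1, -167.3]
force: [-0.0, -0.1, -0.3]
opening: 0.06
gripper_force: 0.0
```

>>> apply_moves([
  {"travel": [0, 0, -40], "roll": 0, "jaw": 40},
  {"travel": [0, 0, -40], "roll": 0, "jaw": 20},
  {"travel": [0, 0, -40], "roll": 0, "jaw": 0},
  {"travel": [0, 0, -20], "roll": 0, "jaw": 0},
  {"travel": [0, 0, 0], "roll": 0, "jaw": 0},
])

```text
clock: 23.8
tool_pos: [0.6438, 0.1388, 0.3476]
orientation: [179.9, 0.5, -167.3]
force: [0.4, -0.4, 0.8]
opening: 0.0256
gripper_force: 0.0
```

```bash
cat > chk.py <<'E'
from h import *
im=ctrl.snapshot('side');st(pw(125,0,100),-167.28)
hsv=cv2.cvtColor(im,cv2.COLOR_RGB2HSV)
def poly(z,hx=23,hy=15):return proj('side',np.array([pw(-115+a*hx,b*hy,z) for a,b in((-1,-1),(-1,1),(1,1),(1,-1))]))
print('blank pred top',poly(42).round(1).tolist())
m=cv2.inRange(im,(25,10,5),(95,60,50))&cv2.inRange(hsv,(3,90,0),(14,255,100))
c=proj('side',pw(-115,0,42))[0].astype(int);r=m[c[1]-20:c[1]+20,c[0]-20:c[0]+20]
n,l,s,ce=cv2.connectedComponentsWithStats(r);i=1+np.argmax(s[1:,4]) if n>1 else 0
print('dark blob',s[i],ce[i]+c-20,'pred mid',proj('side',pw(-115,0,33)))
g=cv2.cvtColor(im,cv2.COLOR_RGB2GRAY);ys,xs=np.nonzero((g<40)[140:160,255:285]);print('cap',len(xs),xs.mean()+255 if len(xs) else 0,ys.mean()+140 if len(xs) else 0)
cv2.imwrite('pics/g.png',im[:,:,::-1])
E
python3 chk.py
```

```text
t 23.85 press xyz [-1.144e+02 -3.000e-01  3.449e+02] rpy [ 179.93    0.27 -167.28] F press [ 0.8  0.1 -0.9] open 21.4 q [  29.1   16.1    9.4    0.   -83.  -106.4] gf 0.0
move mm [239.4  -0.3 244.9]
blank pred top [[274.3, 168.9], [282.8, 172.8], [273.5, 181.8], [264.9, 177.7]]
dark blob [ 13  16  17  16 153] [274.22875817 177.96732026] pred mid [[273.95832385 177.57243635]]
cap 41 266.8780487804878 151.6829268292683
```

The blank blob at (274.2,178.0) matches the predicted seated position (274.0,177.6), and the bar cap hasn't moved, so it's still cocked. I'll turn the tool half round so its body faces away from the press, then go above the pad.

>>> apply_moves([
  {"travel": [0, 0, 0], "roll": -8.57, "jaw": 0},
  {"travel": [0, 0, 0], "roll": -8.57, "jaw": 0},
  {"travel": [0, 0, 0], "roll": -8.57, "jaw": 0},
  {"travel": [0, 0, 0], "roll": -8.57, "jaw": 0},
  {"travel": [0, 0, 0], "roll": -8.57, "jaw": 0},
  {"travel": [0, 0, 0], "roll": -8.57, "jaw": 0},
  {"travel": [0, 0, 0], "roll": -8.57, "jaw": 0},
  {"travel": [0, 0, 0], "roll": -8.57, "jaw": 0},
  {"travel": [0, 0, 0], "roll": -8.57, "jaw": 0},
  {"travel": [0, 0, 0], "roll": -8.57, "jaw": 0},
])

```text
clock: 24.85
tool_pos: [0.6422, 0.1386, 0.3408]
orientation: [179.9, -0.0, -81.2]
force: [-0.4, 0.5, 0.3]
opening: 0.0003
gripper_force: 0.0
```

>>> apply_moves([
  {"travel": [0, 0, 0], "roll": -8.57, "jaw": 0},
  {"travel": [0, 0, 0], "roll": -8.57, "jaw": 0},
  {"travel": [0, 0, 0], "roll": -8.57, "jaw": 0},
  {"travel": [0, 0, 0], "roll": -8.57, "jaw": 0},
  {"travel": [0, 0, 0], "roll": -8.57, "jaw": 0},
  {"travel": [0, 0, 0], "roll": -8.57, "jaw": 0},
  {"travel": [0, 0, 0], "roll": -8.57, "jaw": 0},
  {"travel": [0, 0, 0], "roll": -8.57, "jaw": 0},
  {"travel": [0, 0, 0], "roll": -8.57, "jaw": 0},
  {"travel": [0, 0, 0], "roll": -8.57, "jaw": 0},
])

```text
clock: 25.85
tool_pos: [0.6422, 0.1386, 0.3408]
orientation: [180.0, 0.1, 4.5]
force: [-0.5, -0.1, -0.5]
opening: 0.0006
gripper_force: 0.0
```

>>> apply_moves([
  {"travel": [0, 0, 0], "roll": -8.57, "jaw": 0},
  {"travel": [0, 0, 0], "roll": 0, "jaw": 0},
])

```text
clock: 26.05
tool_pos: [0.6423, 0.1387, 0.3409]
orientation: [180.0, 0.1, 12.8]
force: [-0.0, -0.4, 0.0]
opening: 0.0004
gripper_force: 0.0
```

```bash
python3 -c "
from h import *
st(pw(127,0,100))"
```

```text
t 26.05 press xyz [-1.136e+02 -3.000e-01  3.409e+02] rpy [1.7999e+02 8.0000e-02 1.2820e+01] F press [0.1 0.4 0. ] open 0.4 q [ 29.1  16.3   9.2  -0.  -82.9  73.7] gf 0.0
move mm [-2.406e+02 -1.000e-01  2.409e+02]
```

>>> apply_moves([
  {"travel": [-20, 0, 0], "roll": 0, "jaw": 0},
  {"travel": [-40, 0, 0], "roll": 0, "jaw": 0},
  {"travel": [-40, 0, 0], "roll": 0, "jaw": 0},
  {"travel": [-40, 0, 0], "roll": 0, "jaw": 0},
  {"travel": [-40, 0, 0], "roll": 0, "jaw": 0},
  {"travel": [-40, 0, 0], "roll": 0, "jaw": 0},
  {"travel": [-20, 0, 0], "roll": 0, "jaw": 0},
  {"travel": [0, 0, 0], "roll": 0, "jaw": 0},
])

```text
clock: 26.85
tool_pos: [0.4064, 0.0852, 0.3423]
orientation: [-179.9, -0.1, 12.5]
force: [0.1, -0.1, -0.7]
opening: 0.0006
gripper_force: 0.0
```

```bash
python3 -c "
from h import *
st(pw(127,0,100))"
```

```text
t 26.85 press xyz [ 1.283e+02 -1.000e-01  3.423e+02] rpy [-1.7992e+02 -1.2000e-01  1.2460e+01] F press [-0.   0.1 -0.7] open 0.6 q [ 39.3  -8.6 -17.8  -0.  -80.7  63.1] gf 0.0
move mm [1.300e+00 1.000e-01 2.423e+02]
```

>>> apply_moves([
  {"travel": [1, 0, 20], "roll": 0, "jaw": 0},
  {"travel": [0, 0, 40], "roll": 0, "jaw": 0},
  {"travel": [0, 0, 40], "roll": 0, "jaw": 0},
  {"travel": [0, 0, 40], "roll": 0, "jaw": 0},
  {"travel": [0, 0, 40], "roll": 0, "jaw": 0},
  {"travel": [0, 0, 40], "roll": 0, "jaw": 0},
  {"travel": [0, 0, 20], "roll": 0, "jaw": 0},
  {"travel": [0, 0, 0], "roll": 0, "jaw": 0},
  {"travel": [0, 0, 0], "roll": 0, "jaw": 0},
])

```text
clock: 27.75
tool_pos: [0.4101, 0.0864, 0.1017]
orientation: [180.0, 0.0, 12.6]
force: [0.3, 0.7, 0.5]
opening: 0.0004
gripper_force: 0.0
```

```bash
python3 -c "
from h import *
st(pw(127,0,62))"
```

```text
t 27.75 press xyz [124.4  -0.4 101.7] rpy [1.7995e+02 4.0000e-02 1.2590e+01] F press [-0.5 -0.6  0.5] open 0.4 q [ 39.2   3.6 -40.1   0.  -46.4  63.4] gf 0.0
move mm [-2.6  0.4 39.7]
```

>>> apply_moves([
  {"travel": [0, 0, 15], "roll": 0, "jaw": 0},
  {"travel": [0, 0, 10], "roll": 0, "jaw": 0},
  {"travel": [0, 0, 6], "roll": 0, "jaw": 0},
  {"travel": [0, 0, 4], "roll": 0, "jaw": 0},
])

```text
clock: 28.15
tool_pos: [0.4099, 0.0865, 0.0666]
orientation: [-180.0, -0.0, 12.7]
force: [-0.0, -0.5, 0.4]
opening: 0.0003
gripper_force: 0.0
```

>>> apply_moves([
  {"travel": [0, 0, 4], "roll": 0, "jaw": 0},
  {"travel": [0, 0, 3], "roll": 0, "jaw": 0},
])

```text
clock: 28.35
tool_pos: [0.4091, 0.0861, 0.0598]
orientation: [180.0, 0.1, 12.7]
force: [-11.7, 2.9, 17.4]
opening: 0.0002
gripper_force: 8.2
```

>>> apply_moves([
  {"travel": [0, 0, 3], "roll": 0, "jaw": 0},
  {"travel": [0, 0, 3], "roll": 0, "jaw": 0},
])

```text
clock: 28.55
tool_pos: [0.4079, 0.0855, 0.0534]
orientation: [180.0, 0.2, 12.6]
force: [-9.2, 0.2, 7.1]
opening: 0.0003
gripper_force: 4.3
```

>>> apply_moves([
  {"travel": [0, 0, 3], "roll": 0, "jaw": 0},
  {"travel": [0, 0, 3], "roll": 0, "jaw": 0},
])

```text
clock: 28.75
tool_pos: [0.4075, 0.0852, 0.0471]
orientation: [179.9, 0.2, 12.6]
force: [-9.9, 0.2, 7.8]
opening: 0.0001
gripper_force: 4.4
```

```bash
cat > chk2.py <<'E'
from h import *
im=ctrl.snapshot('side');st()
g=cv2.cvtColor(im,cv2.COLOR_RGB2GRAY)
P=lambda q,y:pw(-160*np.cos(q),y,75+160*np.sin(q))
for q in(-.12,0,.1,1.57):
    for y in(70,-70):
        u=proj('side',P(q,y))[0];c=u.round().astype(int);w=g[c[1]-5:c[1]+6,c[0]-5:c[0]+6]<45
        ys,xs=np.nonzero(w);print(q,y,u.round(1),w.sum(),(xs.mean()+c[0]-5,ys.mean()+c[1]-5) if len(xs) else '')
cv2.imwrite('pics/h.png',im[:,:,::-1])
E
python3 chk2.py
```

```text
t 28.8 press xyz [127.3   0.2  46.7] rpy [179.94   0.24  12.62] F press [ 7.8 -2.3  5.5] open 0.6 q [ 39.2   8.7 -44.1  -0.1 -37.5  63.5] gf 4.0
-0.12 70 [302.9 172.3] 0 
-0.12 -70 [263.1 154.7] 0 
0 70 [303.4 167. ] 0 
0 -70 [263.1 149.4] 0 
0.1 70 [303.4 162.7] 0 
0.1 -70 [262.7 145.2] 0 
1.57 70 [268.2 151.4] 0 
1.57 -70 [221.  130.8] 72 (np.float64(220.625), np.float64(131.97222222222223))
```

>>> apply_moves([
  {"travel": [0, 0, -10], "roll": 0, "jaw": 0},
  {"travel": [0, 0, -30], "roll": 0, "jaw": 0},
  {"travel": [0, 0, -40], "roll": 0, "jaw": 0},
  {"travel": [0, 0, -40], "roll": 0, "jaw": 0},
  {"travel": [0, 0, -40], "roll": 0, "jaw": 0},
  {"travel": [0, 0, -40], "roll": 0, "jaw": 0},
  {"travel": [0, 0, -40], "roll": 0, "jaw": 0},
  {"travel": [0, 0, 0], "roll": 0, "jaw": 0},
])

```text
clock: 29.6
tool_pos: [0.4123, 0.0873, 0.2939]
orientation: [-179.8, -0.6, 12.7]
force: [0.1, 0.5, -0.4]
opening: 0.0004
gripper_force: 0.0
```

```bash
python3 chk2.py; python3 - <<'E'
from h import *
t=ctrl.snapshot('top');g=cv2.cvtColor(t,cv2.COLOR_RGB2GRAY)
P=lambda q,y:pw(-160*np.cos(q),y,75+160*np.sin(q))
for q in(-.12,0,1.57):
    for y in(70,-70,45):
        u=proj('top',P(q,y))[0];c=u.round().astype(int);print(q,y,u.round(1),g[c[1]-3:c[1]+4:1,c[0]-3:c[0]+4].min(1),g[c[1]-3:c[1]+4,c[0]])
E
```

```text
t 29.65 press xyz [123.4  -0.9 290.9] rpy [-179.86   -0.38   12.69] F press [-0.9 -0.4 -1.1] open 0.5 q [ 39.2  -7.1 -23.1   0.  -73.6  63.5] gf 0.0
-0.12 70 [302.9 172.3] 16 (np.float64(302.5), np.float64(167.875))
-0.12 -70 [263.1 154.7] 7 (np.float64(261.14285714285717), np.float64(150.71428571428572))
0 70 [303.4 167. ] 25 (np.float64(302.4), np.float64(167.04))
0 -70 [263.1 149.4] 18 (np.float64(261.44444444444446), np.float64(149.11111111111111))
0.1 70 [303.4 162.7] 21 (np.float64(302.3809523809524), np.float64(166.66666666666666))
0.1 -70 [262.7 145.2] 14 (np.float64(261.5), np.float64(148.5))
1.57 70 [268.2 151.4] 3 (np.float64(263.0), np.float64(148.0))
1.57 -70 [221.  130.8] 70 (np.float64(221.05714285714285), np.float64(128.74285714285713))
-0.12 70 [244.3 166. ] [ 10  22  20  53 123 144 128] [ 10  22  20  53 123 170 169]
-0.12 -70 [200.3 175. ] [ 17  17   4  25  99 153 151] [ 34  32  17  49 114 158 154]
-0.12 45 [236.4 167.6] [129 102  81  74  77  70  68] [137 123  93  74  79  80  79]
0 70 [243.9 164.1] [122  36  10  22  20  53 123] [129  39  10  22  20  53 123]
0 -70 [199.4 173.2] [139  57  17  17   4  25  99] [140  57  17  17   4  25  99]
0 45 [236.  165.7] [144 132 129 102  81  74  77] [161 135 137 123  93  74  79]
1.57 70 [252.4 203.9] [153 157 164 156 153 141 118] [170 170 168 167 166 166 170]
1.57 -70 [202.4 214.3] [42 45 46 46 50 49 46] [71 62 52 46 53 54 54]
1.57 45 [243.5 205.8] [59 63 62 63 56 58 60] [88 82 86 86 85 81 77]
```

The arm snapped down: the bar cap at (302.4,167.0) matches q = 0, so it rests on the blank. The robot is clear, so I'll hand in.

```bash
python3 -c "
from plant import ctrl
print(ctrl.close_job())"
```

```text
the job is handed in; nothing more can be done
None
```

The press was cocked and caught, the dark blank was seated in the nest, and pressing the trigger snapped the arm down to rest on it. The last images put the arm at about 0 rad, and the job was handed in at about 30 s with nothing else on the desk knowingly touched.

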